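# Draw an air cylinder's piston rod to half stroke and hold it for oiling

### The job

The small air cylinder standing in the steel drip tray is due for oiling. First stand the white dropper bottle upright in the tray beside the cylinder, setting it down rather than dropping it, and let go of it. Then grip the fork on the end of the piston rod, draw the rod straight up to half its stroke, 30 mm out from fully home, without tipping, lifting or dragging the cylinder, and finish with the rod held there in the gripper; leave the wrench, spring clamp, tape roll and marker where they lie.

Things in the scene. Friction and masses are not known exactly. Their poses are not given: they have to be found in the camera images.
- drip_tray: Shallow folded-steel drip tray, fixed: 220 mm (its x) by 360 mm (its y), rim 14 mm high, walls and floor 3 mm thick. Origin: centre of its underside, on the worktop; its floor is 3 mm above the origin. The cylinder stands on its +y half, the -y half is empty.
- oil_bottle: White dropper bottle with red nozzle, 113 mm tall, 0.07 kg. Body 38 mm across up to about 65 mm height, shoulder to 78 mm, then neck (18 mm across) and nozzle (8 mm). Origin: centre of its underside; z up. It stands on the worktop right of the vice, in one of two places (the tape roll has the other). The vice is 114 mm high; a wall cabinet hangs 0.45 m up, from x = 0.59 m on.
- cylinder: Small square air cylinder (46 mm grey end caps, aluminium barrel), loose, 0.9 kg, standing upright in the tray on a dark flange plate 66 mm (x) by 94 mm (y), 8 mm thick. Its head, where the rod comes out, is 114 mm above its origin. Two brass fittings stick out 15 mm from its -x face. Origin: centre of the flange's underside; z is the bore axis, upward.
- piston_rod: Piston with a 12 mm rod and a square fork on top, loose, 0.25 kg; slides and turns freely in the bore with about 1 mm play, drops back home when let go. Stroke 60 mm, starts home. Origin: on the axis, underside of the piston, 24 mm above the cylinder's origin at home; z up the rod. The fork, 20 mm square with flat faces along its x and y, stands 108 to 145 mm above the origin; 10 mm slot along y.
- fork (a point): Point on the rod's axis at the middle of the fork, 125 mm above the rod's origin; 35 mm above the cylinder's head at home. Same axes as the piston rod.
- wrench: Flat steel open-end wrench, 198 mm long (its y), 6 mm thick, lying on the worktop. Origin: centre of its underside. Bystander.
- clamp: Red spring clamp lying on its side, 67 x 109 x 24 mm. Origin: centre of its underside. Bystander.
- tape_roll: Roll of black tape lying flat, 63 mm across, 19 mm high. Origin: centre of its underside. Bystander, to the right of the vice.
- marker_pen: Marker pen lying on the worktop, 131 mm long (its y), 18 mm thick. Origin: centre of its underside. Bystander.
There are look-alikes about, which are no part of the job. What is shaped like the oil_bottle but pink is not meant.

How it is judged:
By the outcome, as a careful person would: the job done as asked, in the order asked, and still so for the second after the job is handed in, while the arm keeps its last pose, push and grip.
It also fails if it takes over 56 s, if anything falls off the work surface, if the arm or the gripper's body presses on something with over 40 N, if the wrist force passes 120 N, or if a joint passes its speed limit or range.

### The arm

A 6-joint arm with a two-finger parallel gripper is mounted at the origin on a cart in front of the work surface, level with it; the furniture and walls round the work are solid. World frame = base frame: x ahead of the robot, y to its left, z up, the work surface at z = 0. Lengths are in m, angles in rad, forces in N, time in s.
With the tool pointing down it reaches from about 0.325 to 0.9 m from the base axis. Payload 6.1 kg.
Tool frame: the origin (TCP) lies midway between the tips of the shut fingers; the grasp point (between the pads) lies 19 mm behind it; z points along the fingers, y is the line along which they close (so a half turn about z gives the same grasp; the last joint's range is limited). The gripper opens to 87 mm and grips with 3 to 60 N. Pads are 19 mm wide; open, the fingers measure 117 mm over their backs; the gripper's body (75 mm by 190 mm) begins 51 mm behind the grasp point.
Start: joints at [-1.317, 0.22, 1.526, -0, 1.395, -0.126], TCP at [0.232, -0.58, 0.183] pointing down, gripper open.
Joint ranges: [-2.98, 2.98], [-0.91, 2.08], [0.09, 2.57], [-1.24, 4.39], [0.2, 2.65], [-2.68, 2.68]. Speed limits (rad/s): [2.57, 2.57, 3.01, 3.14, 3.14, 3.14].

### API

Orientations are given as a unit quaternion [w, x, y, z].
In Python, from plant import monitor, imaging, ctrl gives the robot as it stands.
- The arm moves only by the tool arm_command, never from a script. Its argument "moves" is a list of rows, each a list of 3 entries, a list of its own where there are three numbers: the shift along the tool's x, y, z in cm, then the turn, a rotation vector about the tool's x, y, z in degrees, then the opening, from 0 (shut) to 1 (fully open). A call has exactly 8 rows; each row shifts and turns the commanded pose from where the row before left it, along the tool's axes as they then stand; what a row does not reach is not made up. A row lasts 1/8 s, in which the tool goes at most 62.5 mm and 10.7 degrees, less where a joint would pass 70% of its speed; a pose out of reach is approached as far as the arm can. A call is refused whole if a number of a shift passes 6.25 or a number of a turn 10.7, either way. A call with a gripper value outside its range is refused whole. The fingers move at their own pace and stop on an object; the grip force is fixed at half the most. Time passes only in rows, so rows that do not move let the fingers close, or fill a call up. It gives the time, the measured TCP pose, the force, the opening and the grip force at its end, in the units of the state.
- monitor.state(): the state, without advancing time (a new reading comes with each control period).
- imaging.grab_frame(name): name is "scene" or "side" or "wrist"; returns (picture, depth): 400x640x3 uint8, red, green, blue; 400x640 float32, m along the optical axis (not along the pixel's ray), 0 where there is no reading.
- imaging.get_calibration(name): a dict with "intrinsics" (3x3 intrinsics, pixels), "view" (4x4, takes a point from world to camera coordinates). Camera axes: x right, y down, z forward; pixel columns grow to the right and rows downward; lengths in m; the calibration is good to about 2 mm. The wrist camera is an equidistant fisheye: a pixel r from the principal point sees the ray r / f radians off the axis. A picture is of the moment at which its call begins: read the wrist's pose just before it. get_calibration takes no time and is no camera call; for the wrist camera it gives the pose at the moment of the call.
- ctrl.close_job(): hands the job in; it is judged then, once.
The state is a dict: "t": time; "joints": joint angles; "joint_velocities": joint speeds; "joint_efforts": joint torques, N m; "eef_pos": TCP position; "orientation": TCP orientation; "contact_force": force on the tool from outside, world axes, zero at the start; "moment": the same for the moment, N m; "finger_gap": finger opening in m; "finger_force": force on a finger pad.
Only numpy, scipy, OpenCV 4.12 (cv2) and the standard library are available. Lean on these libraries where they do the work, as an engineer would, in place of code of your own. Each camera call takes 0.05 s, during which the arm holds its last target. There are 200 camera calls.

## Working session

There is one attempt and no reset: what is moved stays moved. The work goes in short steps, Python scripts to look and compute and a tool call to move; the robot and the scene stay as the last step left them, time stands still between calls to the robot, and variables do not carry over. Pictures are saved under pics/ and viewed, at most 10 in all, crops included, and the job is handed in when it is done.

Besides the shell and the picture viewer there is one more tool, called after ">>>" as name(argument=value, ...), one argument or row to a line, values as JSON. arm_command: Moves the arm, as the interface text tells. Its arguments: {"type":"object","properties":{"moves":{"type":"array","items":{"type":"array"}}},"required":["moves"]}

```bash
mkdir -p pics; cat > h.py <<'E'
import numpy as np,cv2
from plant import monitor,imaging,ctrl
def cap(n,save=None):
    c=imaging.get_calibration(n); p,d=imaging.grab_frame(n)
    if save: cv2.imwrite('pics/'+save,p[:,:,::-1])
    return p,d,np.array(c['intrinsics']),np.array(c['view'])
def cloud(d,K,V):
    v,u=np.mgrid[0:d.shape[0],0:d.shape[1]]
    X=np.stack([(u-K[0,2])/K[0,0]*d,(v-K[1,2])/K[1,1]*d,d],-1)
    return (X-V[:3,3])@V[:3,:3]
E
python3 - <<'E'
from h import *
for n in('scene','side'):
    p,d,K,V=cap(n,n+'0.png'); np.savez(n+'0.npz',p=p,d=d,K=K,V=V)
    print(n,K.round(1).tolist(),(-V[:3,:3].T@V[:3,3]).round(3),V[2,:3].round(2),(d>0).mean())
print(monitor.state())
E
```

```text
scene [[482.0, 0.0, 315.5], [0.0, 482.0, 201.0], [0.0, 0.0, 1.0]] [-0.576  0.392  1.475] [ 0.58 -0.29 -0.76] 0.996046875
side [[411.5, 0.0, 320.7], [0.0, 411.5, 202.3], [0.0, 0.0, 1.0]] [-0.571 -0.384  0.66 ] [ 0.86  0.22 -0.46] 0.99583984375
{'t': 0.1, 'joints': array([-1.31707570e+00,  2.21125365e-01,  1.52749817e+00, -1.41950038e-05,
        1.39470851e+00, -1.26092738e-01]), 'joint_velocities': array([ 1.16841869e-03, -2.69559319e-03, -4.10667259e-03, -5.63510844e-05,
        7.72966457e-04, -8.80088840e-04]), 'joint_efforts': array([ 1.82081010e-03, -4.95945811e+01, -3.88517940e+01,  7.01494887e-02,
        5.15327614e-02, -4.20400465e-05]), 'eef_pos': array([ 0.23155335, -0.57984616,  0.18185951]), 'orientation': array([-8.67478003e-04,  9.82021247e-01,  1.88768412e-01, -6.24333743e-05]), 'contact_force': array([-0.93426231,  0.37529276,  0.42789569]), 'moment': array([-0.01030877,  0.00981774,  0.03506272]), 'finger_force': 0.0, 'finger_gap': 0.0870929286032798}
```

View pics/scene0.png

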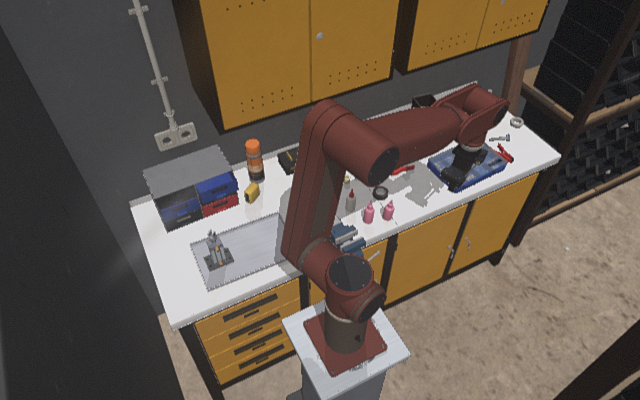

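View pics/side0.png

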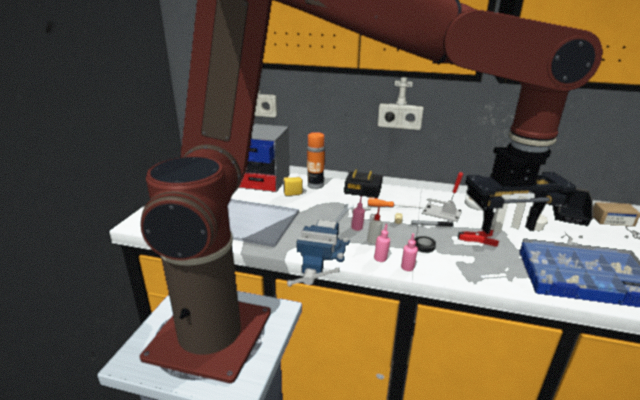

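The scene view shows the tray at about (240,250) with the cylinder at (215,250). The white bottle is at about (351,200), with pink ones at (369,214) and (388,211). In the side view the white bottle is near (375,228), behind a pink one at (383,245), with another at (358,215) and the tape at (425,243). Next I'll zoom in and measure.

```bash
python3 - <<'E'
from h import *
a=np.load('scene0.npz');b=np.load('side0.npz')
c1=cv2.resize(a['p'][150:300,170:430],None,fx=3,fy=3,interpolation=cv2.INTER_CUBIC)[:,:780]
c2=cv2.resize(b['p'][180:300,280:480],None,fx=3,fy=3,interpolation=cv2.INTER_CUBIC)
cv2.imwrite('pics/z1.png',c1[:,:,::-1]);cv2.imwrite('pics/z2.png',c2[:,:,::-1])
for z,n in((a,'scene'),(b,'side')):
    P=cloud(z['d'],z['K'],z['V']); hsv=cv2.cvtColor(z['p'],cv2.COLOR_RGB2HSV)
    m=((hsv[...,0]>155)&(hsv[...,1]>70)&(hsv[...,2]>90)&(P[...,2]>0.005)&(P[...,2]<.2)&(P[...,0]>.2)&(P[...,0]<1)&(P[...,1]<.4)).astype(np.uint8)
    k,L,s,_=cv2.connectedComponentsWithStats(m)
    for i in range(1,k):
        if s[i,4]>12: Q=P[L==i]; print(n,s[i],np.median(Q,0).round(3),Q.min(0).round(3),Q.max(0).round(3))
    # table height and cylinder
P=cloud(a['d'],a['K'],a['V'])
for (u,v) in((351,200),(351,195),(351,190),(351,206),(170,300),(250,280),(215,232),(212,250),(218,262)): print(u,v,P[v,u].round(3))
E
```

```text
scene [363 201  11  22 151] [ 0.366 -0.308  0.057] [ 0.351 -0.328  0.006] [ 0.391 -0.293  0.108]
scene [383 201  11  19 135] [ 0.341 -0.381  0.056] [ 0.328 -0.405  0.009] [ 0.36  -0.366  0.113]
side [267 174   8   3  15] [0.682 0.125 0.066] [0.678 0.103 0.006] [0.811 0.183 0.073]
side [352 202  13  28 243] [ 0.508 -0.229  0.047] [ 0.499 -0.244  0.005] [ 0.525 -0.211  0.094]
side [374 224  16  38 360] [ 0.364 -0.319  0.053] [ 0.355 -0.336  0.006] [ 0.458 -0.3    0.114]
side [402 234  16  37 371] [ 0.34  -0.393  0.052] [ 0.331 -0.412  0.005] [ 0.474 -0.375  0.113]
351 200 [ 0.45  -0.279  0.061]
351 195 [ 0.452 -0.278  0.089]
351 190 [ 0.461 -0.283  0.106]
351 206 [ 0.439 -0.274  0.039]
170 300 [0.384 0.47  0.002]
250 280 [ 0.339  0.194 -0.008]
215 232 [ 0.595  0.234 -0.003]
212 250 [0.445 0.281 0.098]
218 262 [0.439 0.273 0.026]
```

View pics/z1.png

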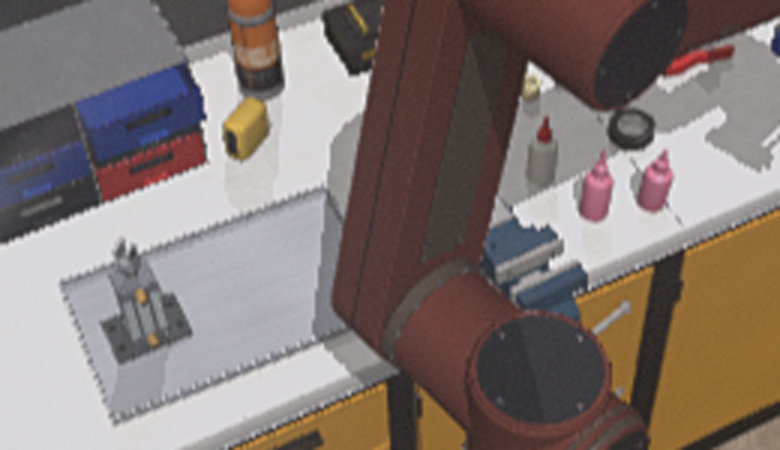

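View pics/z2.png

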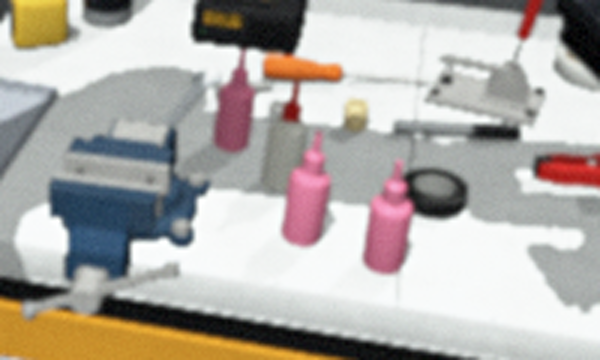

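The zooms confirm it. The white/grey bottle with the red nozzle is at scene (351,200), with pink bottles on both sides and the tape roll next to it. The cylinder stands at (218,255) with its fittings towards the robot and the fork at about (212,233). Next come the fits.

```bash
python3 - <<'E'
from h import *
from scipy.optimize import least_squares
C={}
for n in('scene','side'):
    z=np.load(n+'0.npz'); C[n]=(cloud(z['d'],z['K'],z['V']),z['p'],z)
def sel(n,c,r,z0,z1):
    P=C[n][0]; return P[(np.hypot(P[...,0]-c[0],P[...,1]-c[1])<r)&(P[...,2]>z0)&(P[...,2]<z1)]
for name,c in(('white',(.462,-.288)),('pink1',(.38,-.318)),('pink2',(.52,-.226)),('pink3',(.355,-.395))):
  for n in C:
    Q=sel(n,c,.032,.015,.06)
    if len(Q)<10: print(name,n,len(Q)); continue
    s=least_squares(lambda x:np.hypot(Q[:,0]-x[0],Q[:,1]-x[1])-.019,c,loss='soft_l1',f_scale=.002)
    print(name,n,len(Q),s.x.round(4),np.abs(s.fun).mean().round(4))
# table height; vice extents
P=C['scene'][0]
Q=P[(P[...,0]>.3)&(P[...,0]<.9)&(P[...,1]>-.5)&(P[...,1]<.6)&(abs(P[...,2])<.02)];print('table z scene',np.median(Q[:,2]))
Q=sel('side',(.36,-.12),.15,.07,.16);print('vice',Q.min(0).round(3),Q.max(0).round(3))
Q=sel('side',(.36,-.12),.15,.1,.16);print('vice top',np.percentile(Q,[1,99],axis=0).round(3))
# red nozzle
for n in C:
    P,p,z=C[n];hsv=cv2.cvtColor(p,cv2.COLOR_RGB2HSV)
    m=((hsv[...,0]<8)|(hsv[...,0]>172))&(hsv[...,1]>110)&(np.hypot(P[...,0]-.46,P[...,1]+.285)<.05)
    print('nozzle',n,m.sum(),np.median(P[m],0).round(4), np.argwhere(m).mean(0).round(1))
# cylinder
for z0,z1 in((.006,.014),(.02,.06),(.06,.115),(.12,.18)):
    Q=sel('scene',(.46,.27),.09,z0,z1); print('cyl',z0,len(Q),np.median(Q,0).round(3),Q.min(0).round(3),Q.max(0).round(3))
# tray rim
P=C['scene'][0];V=C['scene'][2]['V'];K=C['scene'][2]['K']
o=-V[:3,:3].T@V[:3,3]
for px in((62,283),(327,190),(117,420)):
    u,v=170+px[0]/3,150+px[1]/3
    r=V[:3,:3].T@np.array([(u-K[0,2])/K[0,0],(v-K[1,2])/K[1,1],1]); print('corner',(o+r*(.014-o[2])/r[2]).round(3))
E
```

```text
white scene 79 [ 0.4585 -0.2823] 0.0022
white side 171 [ 0.4621 -0.2862] 0.0015
pink1 scene 80 [ 0.3745 -0.3148] 0.0023
pink1 side 199 [ 0.3777 -0.3171] 0.0013
pink2 scene 0
pink2 side 158 [ 0.5223 -0.2259] 0.0015
pink3 scene 78 [ 0.3513 -0.3892] 0.002
pink3 side 204 [ 0.3541 -0.3914] 0.0012
table z scene -0.0012113719299297237
vice [ 0.212 -0.21   0.07 ] [ 0.414 -0.118  0.116]
vice top [[ 0.223 -0.208  0.1  ]
 [ 0.322 -0.12   0.115]]
nozzle scene 19 [ 0.4558 -0.282   0.0889] [193.6 351.4]
nozzle side 25 [ 0.4573 -0.29    0.0853] [216.6 376.8]
cyl 0.006 243 [0.452 0.282 0.008] [0.372 0.186 0.006] [0.535 0.349 0.014]
cyl 0.02 106 [0.443 0.269 0.035] [0.412 0.243 0.021] [0.478 0.342 0.06 ]
cyl 0.06 183 [0.443 0.268 0.104] [0.425 0.242 0.06 ] [0.487 0.289 0.115]
cyl 0.12 85 [0.459 0.268 0.152] [0.438 0.245 0.121] [0.478 0.288 0.175]
corner [0.568 0.336 0.014]
corner [ 0.553 -0.017  0.014]
corner [0.352 0.338 0.014]
```

>>> arm_command(
  moves=[
    [[4.0,-2.3,-0.6],[0,0,0],1],
    [[5.4,-3.1,-0.8],[0,0,0],1],
    [[5.8,-3.4,-0.8],[0,0,0],1],
    [[5.8,-3.4,-0.8],[0,0,0],1],
    [[5.4,-3.1,-0.8],[0,0,0],1],
    [[4.0,-2.4,-0.6],[0,0,0],1],
    [[1.9,-1.1,0],[0,0,-6.5],1],
    [[0,0,0],[0,0,-6.5],1],
  ],
)

```text
t: 1.1
eef_pos: [0.4562, -0.2928, 0.2252]
orientation: [-0.0, 0.953, 0.302, -0.0]
contact_force: [-0.0, 0.1, -1.1]
finger_gap: 0.0869
finger_force: 0.0
```

```bash
cat >> h.py <<'E'
from scipy.spatial.transform import Rotation as R
def Rt(s): return R.from_quat(np.roll(s['orientation'],-1)).as_matrix()
def go(p,yaw=None):
    """shift (cm, tool axes now) and turn (deg rotvec) to put the TCP at p, straight down, tool y at heading yaw (deg)"""
    s=monitor.state();M=Rt(s);y=np.degrees(np.arctan2(M[1,1],M[0,1]))
    if yaw is None: yaw=y
    a=np.radians(yaw);T=np.array([[-np.sin(a),np.cos(a),0],[np.cos(a),np.sin(a),0],[0,0,-1]]).T
    T[:,0]=np.cross(T[:,1],T[:,2])
    print('at',s['eef_pos'].round(4),'yaw',y.round(2),'tilt',M[:,2].round(4),'shift cm',(M.T@(np.array(p)-s['eef_pos'])*100).round(2),'turn',np.degrees(R.from_matrix(M.T@T).as_rotvec()).round(2),'t',round(s['t'],2),'F',s['contact_force'].round(1))
def fray(px,K,V):
    d=np.array(px,float)-K[:2,2];r=np.hypot(*d);th=r/K[0,0]
    c=np.array([np.sin(th)*d[0]/max(r,1e-9),np.sin(th)*d[1]/max(r,1e-9),np.cos(th)])
    return -V[:3,:3].T@V[:3,3],V[:3,:3].T@c
def onz(px,K,V,z):
    o,r=fray(px,K,V); return o+r*(z-o[2])/r[2]
def fcloud(d,K,V):
    v,u=np.mgrid[0:d.shape[0],0:d.shape[1]];x=(u-K[0,2]);y=(v-K[1,2]);r=np.hypot(x,y)+1e-9;t=np.tan(np.minimum(r/K[0,0],1.5))
    X=np.stack([x/r*t*d,y/r*t*d,d],-1); return (X-V[:3,3])@V[:3,:3]
E
python3 - <<'E'
from h import *
go((.461,-.285,.16),-55)
p,d,K,V=cap('wrist','w1.png');np.savez('w1.npz',p=p,d=d,K=K,V=V)
print(K.round(1).tolist(),(d>0).mean())
P=fcloud(d,K,V)
from scipy.optimize import least_squares
c=np.array([.461,-.285])
for z0,z1 in((.02,.064),(.08,.094),(.094,.113)):
    Q=P[(np.hypot(P[...,0]-c[0],P[...,1]-c[1])<.035)&(P[...,2]>z0)&(P[...,2]<z1)&(d>0)]
    print(z0,len(Q),len(Q) and np.median(Q,0).round(4))
    if z0<.03 and len(Q)>20:
        s=least_squares(lambda x:np.hypot(Q[:,0]-x[0],Q[:,1]-x[1])-.019,c,loss='soft_l1',f_scale=.002);print(s.x)
E
```

```text
at [ 0.4562 -0.2928  0.2252] yaw -54.85 tilt [-2.e-04  6.e-04 -1.e+00] shift cm [ 0.84 -0.36  6.52] turn [-0.04 -0.01  0.15] t 1.1 F [-0.   0.1 -1.1]
[[309.7, 0.0, 319.6], [0.0, 309.7, 199.8], [0.0, 0.0, 1.0]] 0.99605859375
0.02 278 [ 0.4716 -0.2744  0.0579]
[ 0.4609874  -0.28639491]
0.08 167 [ 0.4658 -0.286   0.0876]
0.094 54 [ 0.4651 -0.289   0.1073]
```

View pics/w1.png

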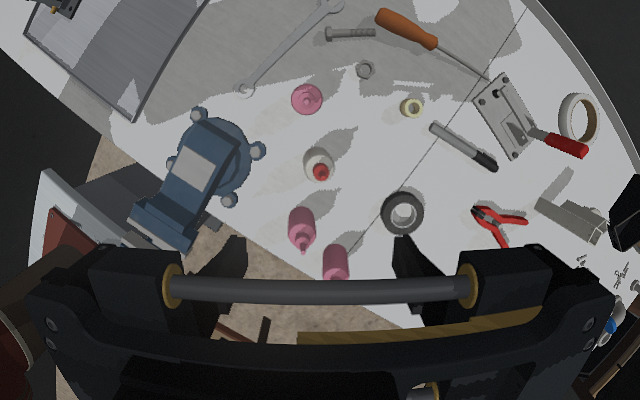

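The wrist view shows the white bottle with its red nozzle at about (319,168). The pinks at (306,99) and (302,225) are off the closing line, the vice is at left and the tape at (402,212). The fingers have a clear way down.

>>> arm_command(
  moves=[
    [[0.84,-0.2,0],[0,0,0],0.8],
    [[0,0,2],[0,0,0],0.8],
    [[0,0,4],[0,0,0],0.8],
    [[0,0,4],[0,0,0],0.8],
    [[0,0,4],[0,0,0],0.8],
    [[0,0,2.5],[0,0,0],0.8],
    [[0,0,1],[0,0,0],0.8],
    [[0,0,0],[0,0,0],0.8],
  ],
)

```text
t: 2.15
eef_pos: [0.4603, -0.2879, 0.0496]
orientation: [-0.001, 0.954, 0.298, -0.001]
contact_force: [0.1, 0.2, 0.4]
finger_gap: 0.0698
finger_force: 0.0
```

```bash
python3 - <<'E'
from h import *
go((.462,-.2865,.05),-55)
E
```

```text
at [ 0.4603 -0.2879  0.0496] yaw -55.29 tilt [-0.0014  0.0012 -1.    ] shift cm [ 0.22 -0.02 -0.04] turn [-0.1   0.03 -0.29] t 2.15 F [0.1 0.2 0.4]
```

>>> arm_command(
  moves=[
    [[0.2,0,0],[0,0,0],0.8],
    [[0,0,0],[0,0,0],0.3],
    [[0,0,0],[0,0,0],0.2],
    [[0,0,0],[0,0,0],0.2],
    [[0,0,0],[0,0,0],0.2],
    [[0,0,0],[0,0,0],0.2],
    [[0,0,0],[0,0,0],0.2],
    [[0,0,0],[0,0,0],0.2],
  ],
)

```text
t: 3.15
eef_pos: [0.4627, -0.2871, 0.0505]
orientation: [-0.0, 0.954, 0.299, -0.0]
contact_force: [-0.6, 0.4, -0.4]
finger_gap: 0.0181
finger_force: 0.0
```

```bash
python3 - <<'E'
from h import *
p,d,K,V=cap('wrist','w2.png');np.savez('w2.npz',p=p,d=d,K=K,V=V)
q,d2,K2,V2=cap('side');cv2.imwrite('pics/s2.png',np.vstack([p,cv2.resize(q[180:305,280:480],(640,400))])[:,:,::-1][::1])
a=cv2.imread('pics/s2.png');cv2.imwrite('pics/s2.png',cv2.resize(a,(480,600)))
print(monitor.state()['finger_gap'],monitor.state()['finger_force'])
E
```

```text
0.017602736004942412 0.0
```

View pics/s2.png

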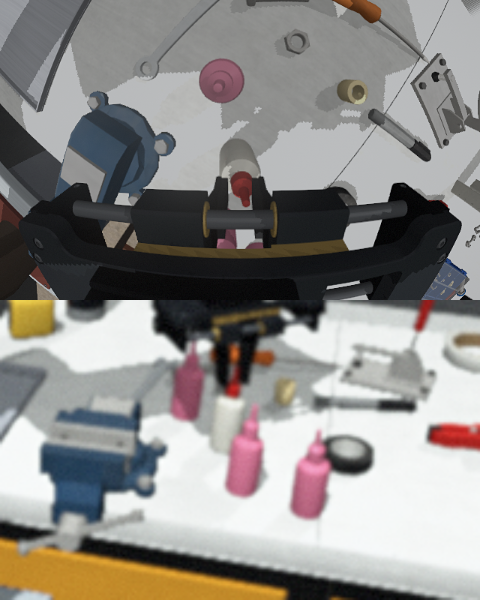

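The wrist and side views both show the bottle still standing where it was, with its base at side (375,242). The fingers are round the nozzle rather than the body, and look higher or further off than I expected. I'll measure the fingertips.

```bash
python3 - <<'E'
from h import *
from scipy.optimize import least_squares
s=monitor.state();print(s['eef_pos'].round(4),s['joints'].round(3))
q,d,K,V=cap('side');P=cloud(d,K,V);hsv=cv2.cvtColor(q,cv2.COLOR_RGB2HSV)
m=(hsv[...,2]<70)&(np.hypot(P[...,0]-.462,P[...,1]+.287)<.06)&(P[...,2]>.03)
Q=P[m]
for z in np.arange(.03,.16,.01):
    B=Q[(Q[:,2]>=z)&(Q[:,2]<z+.01)]
    if len(B):print('dark',z.round(2),len(B),np.median(B,0).round(3),B.min(0).round(3),B.max(0).round(3))
Q=P[(np.hypot(P[...,0]-.461,P[...,1]+.286)<.035)&(P[...,2]>.015)&(P[...,2]<.06)&~m]
f=least_squares(lambda x:np.hypot(Q[:,0]-x[0],Q[:,1]-x[1])-.019,[.461,-.286],loss='soft_l1',f_scale=.002);print('bottle side',len(Q),f.x,Q[:,2].max())
z=np.load('w2.npz');P=fcloud(z['d'],z['K'],z['V']);p=z['p']
for px in((318,205),(318,220),(322,245),(300,245),(342,245),(298,265),(348,265),(300,295),(345,295),(318,320)): print(px,p[px[1],px[0]],P[px[1],px[0]].round(3))
E
```

```text
[ 0.4627 -0.2871  0.0505] [-0.7    0.165  1.853  0.     1.123  0.264]
dark 0.09 23 [ 0.455 -0.294  0.096] [ 0.444 -0.303  0.091] [ 0.471 -0.27   0.1  ]
dark 0.1 31 [ 0.456 -0.282  0.106] [ 0.442 -0.306  0.1  ] [ 0.471 -0.269  0.11 ]
dark 0.11 33 [ 0.458 -0.292  0.115] [ 0.444 -0.307  0.111] [ 0.473 -0.269  0.119]
dark 0.12 34 [ 0.452 -0.283  0.125] [ 0.44  -0.309  0.12 ] [ 0.47  -0.268  0.13 ]
dark 0.13 45 [ 0.459 -0.293  0.135] [ 0.44 -0.31  0.13] [ 0.48  -0.264  0.139]
dark 0.14 37 [ 0.464 -0.298  0.145] [ 0.438 -0.312  0.14 ] [ 0.478 -0.268  0.15 ]
dark 0.15 11 [ 0.464 -0.306  0.153] [ 0.452 -0.312  0.15 ] [ 0.471 -0.249  0.158]
bottle side 167 [ 0.46171264 -0.28567026] 0.0598387619136933
(318, 205) [116 114 109] [ 0.477 -0.275  0.057]
(318, 220) [148 147 141] [ 0.471 -0.279  0.067]
(322, 245) [122  51  49] [ 0.467 -0.285  0.09 ]
(300, 245) [44 43 44] [ 0.464 -0.272  0.1  ]
(342, 245) [38 38 38] [ 0.477 -0.291  0.1  ]
(298, 265) [38 37 36] [ 0.465 -0.272  0.123]
(348, 265) [29 30 28] [ 0.478 -0.292  0.122]
(300, 295) [71 72 74] [ 0.485 -0.265  0.177]
(345, 295) [70 71 74] [ 0.492 -0.275  0.178]
(318, 320) [184 186 188] [ 0.358 -0.357 -0.001]
```

```bash
python3 - <<'E'
from h import *
s=monitor.state();print(s['eef_pos'],s['joints'])
for n in('side0','w1','w2'):
    z=np.load(n+'.npz');V=z['V'];print(n,'cam',(-V[:3,:3].T@V[:3,3]).round(4),V[:3,:3].round(2).tolist() if n!='side0' else '')
z=np.load('side0.npz');P=cloud(z['d'],z['K'],z['V']);hsv=cv2.cvtColor(z['p'],cv2.COLOR_RGB2HSV)
def prof(P,c,lo,hi,r):
    m=(np.hypot(P[...,0]-c[0],P[...,1]-c[1])<r)&(P[...,2]>lo)&(P[...,2]<hi)
    Q=P[m]
    for a in np.arange(lo,hi,.01):
        B=Q[(Q[:,2]>=a)&(Q[:,2]<a+.01)]
        if len(B)>2: print(a.round(3),len(B),B.min(0).round(3),B.max(0).round(3))
print('start');prof(P,(.2316,-.5798),.15,.34,.13)
q,d,K,V=cap('side');P=cloud(d,K,V)
print('now');prof(P,(.4627,-.2871),.118,.24,.13)
z=np.load('w1.npz');P=fcloud(z['d'],z['K'],z['V'])
print('w1 fingers',P[240,232].round(3),P[240,405].round(3),P[262,215].round(3),P[245,410].round(3))
E
```

```text
[ 0.4626643  -0.28710273  0.05049504] [-7.00254611e-01  1.65350448e-01  1.85292855e+00  1.57658487e-05
  1.12343495e+00  2.63858046e-01]
side0 cam [-0.5712 -0.3838  0.6598] 
w1 cam [ 0.5242 -0.2447  0.4262] [[0.57, -0.82, -0.0], [-0.78, -0.55, 0.3], [-0.25, -0.17, -0.95]]
w2 cam [ 0.531  -0.2394  0.2514] [[0.57, -0.82, -0.0], [-0.78, -0.54, 0.3], [-0.25, -0.17, -0.95]]
start
0.22 74 [ 0.2   -0.631  0.221] [ 0.259 -0.526  0.23 ]
0.23 89 [ 0.202 -0.632  0.23 ] [ 0.258 -0.526  0.24 ]
0.24 89 [ 0.201 -0.633  0.24 ] [ 0.258 -0.526  0.25 ]
0.25 95 [ 0.2   -0.634  0.25 ] [ 0.259 -0.525  0.26 ]
0.26 107 [ 0.2   -0.637  0.26 ] [ 0.258 -0.523  0.27 ]
0.27 98 [ 0.199 -0.639  0.27 ] [ 0.26  -0.526  0.28 ]
0.28 38 [ 0.2  -0.64  0.28] [ 0.256 -0.526  0.29 ]
0.29 224 [ 0.165 -0.673  0.29 ] [ 0.275 -0.485  0.3  ]
0.3 514 [ 0.165 -0.674  0.3  ] [ 0.265 -0.486  0.31 ]
0.31 452 [ 0.162 -0.679  0.31 ] [ 0.283 -0.48   0.32 ]
0.32 482 [ 0.16  -0.679  0.32 ] [ 0.276 -0.48   0.33 ]
0.33 983 [ 0.162 -0.678  0.33 ] [ 0.298 -0.479  0.34 ]
now
0.118 37 [ 0.438 -0.309  0.118] [ 0.474 -0.265  0.128]
0.128 47 [ 0.442 -0.311  0.128] [ 0.476 -0.26   0.138]
0.138 47 [ 0.44  -0.313  0.138] [ 0.478 -0.264  0.147]
0.148 20 [ 0.432 -0.312  0.148] [ 0.473 -0.26   0.158]
0.158 115 [ 0.383 -0.378  0.158] [ 0.538 -0.194  0.168]
0.168 252 [ 0.382 -0.378  0.168] [ 0.541 -0.198  0.178]
0.178 212 [ 0.38  -0.384  0.178] [ 0.533 -0.192  0.188]
0.188 204 [ 0.378 -0.383  0.188] [ 0.513 -0.193  0.198]
0.198 498 [ 0.381 -0.381  0.198] [ 0.548 -0.192  0.208]
0.208 121 [ 0.415 -0.314  0.208] [ 0.455 -0.232  0.218]
0.218 103 [ 0.415 -0.313  0.218] [ 0.458 -0.234  0.228]
0.228 105 [ 0.413 -0.312  0.228] [ 0.456 -0.234  0.238]
0.238 17 [ 0.414 -0.311  0.238] [ 0.454 -0.234  0.24 ]
w1 fingers [ 0.437 -0.246  0.273] [ 0.492 -0.326  0.271] [ 0.436 -0.244  0.298] [ 0.493 -0.326  0.279]
```

The whole gripper sits about 39–40 mm higher than the reported TCP. At the start the tips measured 0.221 against a reported 0.182, and now 0.090 against 0.0505. Sideways it agrees. I'll allow for this offset, so the true tip height is the reported z plus 0.0395. Next I reopen the fingers, go 3.9 cm lower and grip.

>>> arm_command(
  moves=[
    [[0,0,0],[0,0,0],0.85],
    [[0,0,0],[0,0,0],0.85],
    [[0,0,0],[0,0,0],0.85],
    [[0,0,0],[0,0,0],0.85],
    [[0,0,0.9],[0,0,0],0.85],
    [[0,0,1.5],[0,0,0],0.85],
    [[0,0,1.2],[0,0,0],0.85],
    [[0,0,0.3],[0,0,0],0.85],
  ],
)

```text
t: 4.35
eef_pos: [0.4616, -0.2862, 0.0096]
orientation: [-0.001, 0.954, 0.299, -0.001]
contact_force: [-0.7, 0.7, 1.0]
finger_gap: 0.0738
finger_force: 0.0
```

>>> arm_command(
  moves=[
    [[0,0,0],[0,0,0],0.85],
    [[0,0,0],[0,0,0],0.3],
    [[0,0,0],[0,0,0],0.2],
    [[0,0,0],[0,0,0],0.2],
    [[0,0,0],[0,0,0],0.2],
    [[0,0,0],[0,0,0],0.2],
    [[0,0,0],[0,0,0],0.2],
    [[0,0,0],[0,0,0],0.2],
  ],
)

```text
t: 5.35
eef_pos: [0.4628, -0.2872, 0.0116]
orientation: [0.0, 0.954, 0.299, 0.0]
contact_force: [-0.8, -0.5, 0.3]
finger_gap: 0.036
finger_force: 29.9
```

Gripped at 36 mm and 30 N. Lifting clear of the vice, then carrying over to the tray.

>>> arm_command(
  moves=[
    [[0,0,-0.5],[0,0,0],0.2],
    [[0,0,-1.5],[0,0,0],0.2],
    [[0,0,-2.5],[0,0,0],0.2],
    [[0,0,-3.5],[0,0,0],0.2],
    [[0,0,-3.5],[0,0,0],0.2],
    [[0,0,-3.0],[0,0,0],0.2],
    [[0,0,-1.5],[0,0,0],0.2],
    [[0,0,0],[0,0,0],0.2],
  ],
)

```text
t: 6.35
eef_pos: [0.4633, -0.2876, 0.1729]
orientation: [0.001, 0.954, 0.299, 0.001]
contact_force: [-0.1, -1.1, -1.2]
finger_gap: 0.036
finger_force: 29.9
```

>>> arm_command(
  moves=[
    [[1.2,-1.8,0],[0,0,0],0.2],
    [[2.4,-3.6,0],[0,0,0],0.2],
    [[3.2,-4.8,0],[0,0,0],0.2],
    [[3.2,-4.9,0],[0,0,0],0.2],
    [[3.2,-4.9,0],[0,0,0],0.2],
    [[3.2,-4.8,0],[0,0,0],0.2],
    [[2.4,-3.6,0],[0,0,0],0.2],
    [[1.2,-1.8,0],[0,0,0],0.2],
  ],
)

```text
t: 7.35
eef_pos: [0.4526, 0.0781, 0.1698]
orientation: [-0.001, 0.954, 0.3, -0.001]
contact_force: [-0.8, -0.1, -0.9]
finger_gap: 0.0359
finger_force: 29.9
```

```bash
python3 - <<'E'
from h import *
for n in('scene','side','wrist'):
    p,d,K,V=cap(n); np.savez(n+'3.npz',p=p,d=d,K=K,V=V)
z=np.load('scene3.npz');P=cloud(z['d'],z['K'],z['V']);w=np.load('wrist3.npz');W=fcloud(w['d'],w['K'],w['V'])
for nm,A in(('scene',P),('wrist',W)):
    m=(A[...,0]>.38)&(A[...,0]<.54)&(A[...,1]>.0)&(A[...,1]<.3)
    t=A[m&(abs(A[...,2])<.01)];print(nm,'floor z',len(t),np.median(t,0).round(4))
q=np.load('side3.npz');S=cloud(q['d'],q['K'],q['V'])
for nm,A in(('scene',P),('side',S)):
    m=(np.hypot(A[...,0]-.45,A[...,1]-.10)<.03)&(A[...,2]>.09)&(A[...,2]<.3);B=A[m];print(nm,'bottle',len(B),len(B) and B[:,2].min())
a=z['p'][150:320,170:370];b=q['p'][60:300,200:400]
im=np.hstack([cv2.resize(w['p'],(480,300)),cv2.resize(a,(320,300))]);cv2.imwrite('pics/c3.png',im[:,:,::-1])
go((.45,.10,.0146))
E
```

```text
scene floor z 1689 [0.4519 0.1779 0.0009]
wrist floor z 25308 [0.4707 0.1419 0.0021]
scene bottle 130 0.15581748993495823
side bottle 295 0.1580919482380321
at [0.4531 0.0765 0.17  ] yaw -55.06 tilt [-2.9e-03  1.0e-04 -1.0e+00] shift cm [ 1.13 -2.08 15.54] turn [-0.1   0.13  0.  ] t 7.5 F [ 0.3 -0.4 -1.3]
```

View pics/c3.png

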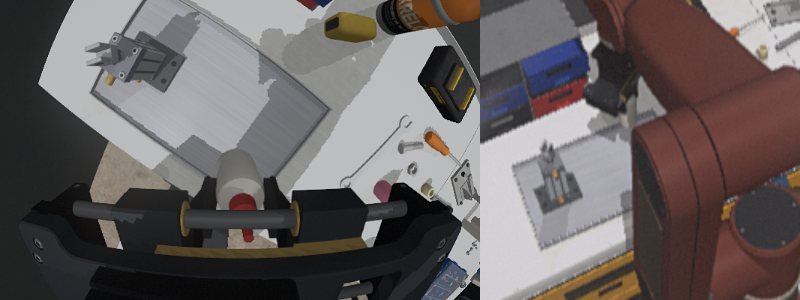

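The bottle is held upright over the empty half of the tray, which is at about (210,90) in the wrist picture, with the cylinder at (145,65). Moving over and lowering.

>>> arm_command(
  moves=[
    [[0.7,-1.2,0],[0,0,0],0.2],
    [[0.4,-0.9,1],[0,0,0],0.2],
    [[0,0,2.8],[0,0,0],0.2],
    [[0,0,3.2],[0,0,0],0.2],
    [[0,0,3.2],[0,0,0],0.2],
    [[0,0,2.4],[0,0,0],0.2],
    [[0,0,1.2],[0,0,0],0.2],
    [[0,0,0.5],[0,0,0],0.2],
  ],
)

```text
t: 8.5
eef_pos: [0.4514, 0.0985, 0.0278]
orientation: [-0.0, 0.954, 0.299, -0.001]
contact_force: [0.1, -0.3, -0.1]
finger_gap: 0.0358
finger_force: 29.9
```

```bash
python3 -c "
from h import *
go((.45,.10,.0146))"
```

```text
at [0.4514 0.0985 0.0278] yaw -55.26 tilt [-0.0011 -0.     -1.    ] shift cm [-0.03 -0.21  1.32] turn [-0.03  0.05  0.  ] t 8.5 F [ 0.1 -0.3 -0.1]
```

>>> arm_command(
  moves=[
    [[0,0,0.4],[0,0,0],0.2],
    [[0,0,0.3],[0,0,0],0.2],
    [[0,0,0.2],[0,0,0],0.2],
    [[0,0,0.1],[0,0,0],0.2],
    [[0,0,0.1],[0,0,0],0.2],
    [[0,0,0.1],[0,0,0],0.2],
    [[0,0,0.0],[0,0,0],0.2],
    [[0,0,0],[0,0,0],0.2],
  ],
)

```text
t: 9.5
eef_pos: [0.4519, 0.0986, 0.0166]
orientation: [-0.0, 0.954, 0.299, -0.0]
contact_force: [0.4, 0.3, -0.7]
finger_gap: 0.0362
finger_force: 29.9
```

>>> arm_command(
  moves=[
    [[0,0,0.1],[0,0,0],0.2],
    [[0,0,0],[0,0,0],0.2],
    [[0,0,0.05],[0,0,0],0.2],
    [[0,0,0],[0,0,0],0.2],
    [[0,0,0.05],[0,0,0],0.2],
    [[0,0,0],[0,0,0],0.2],
    [[0,0,0.0],[0,0,0],0.2],
    [[0,0,0],[0,0,0],0.2],
  ],
)

```text
t: 10.5
eef_pos: [0.452, 0.0986, 0.0146]
orientation: [0.0, 0.954, 0.299, 0.0]
contact_force: [0.1, -0.7, 0.7]
finger_gap: 0.0361
finger_force: 29.9
```

>>> arm_command(
  moves=[
    [[0,0,0.03],[0,0,0],0.2],
    [[0,0,0.03],[0,0,0],0.2],
    [[0,0,0.0],[0,0,0],0.2],
    [[0,0,0.0],[0,0,0],0.2],
    [[0,0,0.0],[0,0,0],0.2],
    [[0,0,0],[0,0,0],0.2],
    [[0,0,0.0],[0,0,0],0.2],
    [[0,0,0],[0,0,0],0.2],
  ],
)

```text
t: 11.5
eef_pos: [0.4524, 0.0987, 0.0146]
orientation: [-0.0, 0.954, 0.299, 0.0]
contact_force: [-1.0, 1.5, 5.6]
finger_gap: 0.0358
finger_force: 30.1
```

Contact: 5.6 N upward, so the bottle is standing on the floor. I release, then rise straight up.

>>> arm_command(
  moves=[
    [[0,0,0],[0,0,0],0.5],
    [[0,0,0],[0,0,0],0.6],
    [[0,0,0],[0,0,0],0.7],
    [[0,0,0],[0,0,0],0.8],
    [[0,0,0],[0,0,0],0.9],
    [[0,0,0],[0,0,0],0.9],
    [[0,0,0],[0,0,0],0.9],
    [[0,0,0],[0,0,0],0.9],
  ],
)

```text
t: 12.5
eef_pos: [0.4519, 0.0985, 0.0139]
orientation: [0.0, 0.954, 0.299, 0.0]
contact_force: [-1.0, 0.1, 0.3]
finger_gap: 0.0781
finger_force: 0.0
```

>>> arm_command(
  moves=[
    [[0,0,-0.5],[0,0,0],0.9],
    [[0,0,-1.5],[0,0,0],0.9],
    [[0,0,-3],[0,0,0],0.9],
    [[0,0,-5],[0,0,0],0.9],
    [[0,0,-5],[0,0,0],0.9],
    [[0,0,-4.5],[0,0,0],0.9],
    [[0,0,-2],[0,0,0],0.9],
    [[0,0,0],[0,0,0],0.9],
  ],
)

```text
t: 13.5
eef_pos: [0.4533, 0.0986, 0.232]
orientation: [0.001, 0.954, 0.299, 0.003]
contact_force: [0.9, 0.4, -0.1]
finger_gap: 0.0787
finger_force: 0.0
```

```bash
python3 - <<'E'
from h import *
go((.45,.2,.2))
for n in('scene','side','wrist'):
    p,d,K,V=cap(n); np.savez(n+'4.npz',p=p,d=d,K=K,V=V)
a=np.load('scene4.npz')['p'][150:320,170:370];w=np.load('wrist4.npz')
W=fcloud(w['d'],w['K'],w['V'])
m=(np.hypot(W[...,0]-.46,W[...,1]-.27)<.06)
for z0,z1 in((.013,.04),(.105,.119),(.14,.158),(.158,.18)):
    k=m&(W[...,2]>z0)&(W[...,2]<z1)
    B=W[k];v,u=np.nonzero(k);print(z0,len(B),len(B) and (np.median(B,0).round(4),B.min(0).round(3),B.max(0).round(3),u.min(),u.max(),v.min(),v.max()))
cv2.imwrite('pics/c4.png',np.hstack([w['p'][:300,:480],cv2.resize(a,(320,300))])[:,:,::-1])
E
```

```text
at [0.4533 0.0986 0.232 ] yaw -55.23 tilt [ 5.5e-03  2.0e-04 -1.0e+00] shift cm [ 5.49 -8.53  3.2 ] turn [ 0.17 -0.27  0.  ] t 13.5 F [ 0.9  0.4 -0.1]
0.013 273 (array([0.4754, 0.2418, 0.0259]), array([0.429, 0.239, 0.013]), array([0.491, 0.286, 0.04 ]), np.int64(212), np.int64(248), np.int64(68), np.int64(116))
0.105 1437 (array([0.4712, 0.2554, 0.116 ]), array([0.43 , 0.239, 0.105]), array([0.491, 0.287, 0.119]), np.int64(175), np.int64(231), np.int64(59), np.int64(120))
0.14 314 (array([0.4696, 0.2603, 0.15  ]), array([0.455, 0.249, 0.14 ]), array([0.481, 0.273, 0.158]), np.int64(174), np.int64(201), np.int64(74), np.int64(98))
0.158 336 (array([0.4681, 0.2613, 0.1704]), array([0.454, 0.249, 0.158]), array([0.481, 0.276, 0.173]), np.int64(166), np.int64(193), np.int64(73), np.int64(99))
```

View pics/c4.png

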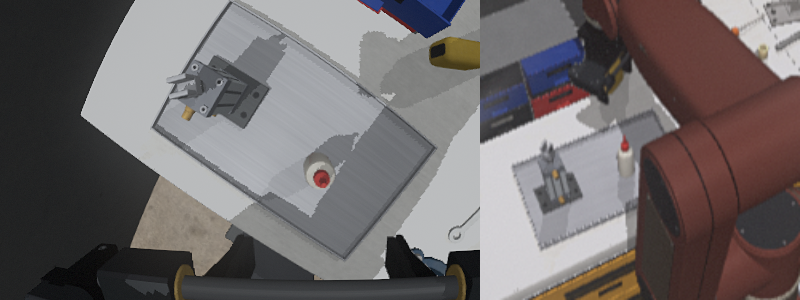

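The bottle stands upright in the tray at about (320,175). The cylinder is at (215,90) with its fork at about (183,85), slot visible. Next I fit the fork's square top.

```bash
cat > fork.py <<'E'
from h import *
import sys
def fit(n):
    w=np.load(n+'.npz');W=(fcloud if n[0]=='w' else cloud)(w['d'],w['K'],w['V'])
    for lo,hi,c in((.167+DZ,.178+DZ,(.467,.263)),(.112,.1175,(.464,.263))):
        m=(np.hypot(W[...,0]-c[0],W[...,1]-c[1])<.05)&(W[...,2]>lo)&(W[...,2]<hi);B=W[m]
        if len(B)<10: print(n,lo,len(B));continue
        r=cv2.minAreaRect((B[:,:2]*1000).astype(np.float32));print(n,lo,len(B),'z',np.median(B[:,2]).round(4),'c mm',np.round(r[0],1),'size',np.round(r[1],1),'ang',round(r[2],1))
DZ=float(sys.argv[2]) if len(sys.argv)>2 else 0
for n in sys.argv[1].split(','): fit(n)
E
python3 fork.py wrist4,scene4,side4
python3 - <<'E'
from h import *
w=np.load('wrist4.npz');g=w['p'][50:130,150:230]
cv2.imwrite('pics/f4.png',cv2.resize(g,(560,560),interpolation=cv2.INTER_CUBIC)[:,:,::-1])
E
```

```text
wrist4 0.167 245 z 0.1708 c mm [467.5 262.8] size [20.6 20.6] ang 41.9
wrist4 0.112 1191 z 0.116 c mm [460.5 263. ] size [60.9 47.4] ang 0.8
scene4 0.167 15 z 0.1699 c mm [459.6 268.5] size [21.9 18. ] ang 43.0
scene4 0.112 74 z 0.1147 c mm [454.  264.7] size [62.9 47.3] ang 6.6
side4 0.167 0
side4 0.112 0
```

View pics/f4.png

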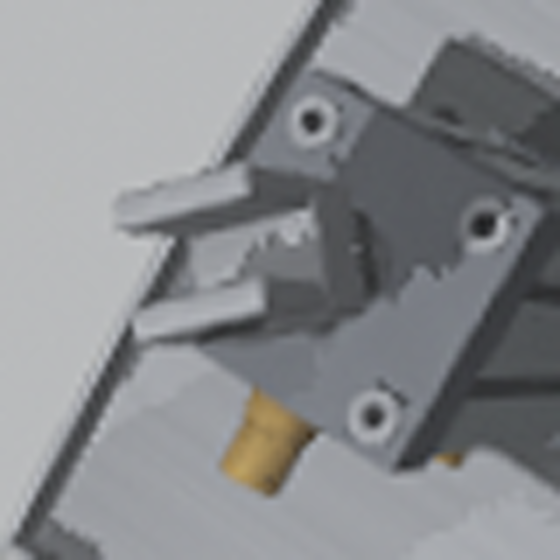

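The fork's faces are at headings 42° and −48°, with its centre at about (0.4675, 0.263) and the prongs running across the picture. I'll close along −48° and go above it first.

>>> arm_command(
  moves=[
    [[1.0,-1.2,0],[0,0,0],0.7],
    [[2.0,-2.4,0],[0,0,0],0.7],
    [[2.6,-3.2,0],[0,0,0],0.7],
    [[2.4,-3.0,0],[0,0,0],0.7],
    [[1.6,-1.9,0],[0,0,0],0.7],
    [[0.9,-1.0,0.5],[0,0,0],0.7],
    [[0,0,1.5],[0,0,-7.0],0.7],
    [[0,0,1],[0,0,0],0.7],
  ],
)

```text
t: 14.65
eef_pos: [0.4649, 0.2627, 0.1972]
orientation: [0.0, 0.934, 0.356, -0.001]
contact_force: [0.0, -0.4, -0.2]
finger_gap: 0.0607
finger_force: 0.0
```

```bash
python3 - <<'E'
from h import *
p,d,K,V=cap('wrist');np.savez('wrist5.npz',p=p,d=d,K=K,V=V)
go((.4675,.2628,.095),-48)
E
python3 fork.py wrist5
```

```text
at [0.4644 0.2622 0.1959] yaw -48.38 tilt [-0.0038 -0.0015 -1.    ] shift cm [ 0.31  0.18 10.09] turn [-0.08  0.22 -0.38] t 14.7 F [-1.2 -0.8 -1. ]
wrist5 0.167 351 z 0.1706 c mm [467.4 263.8] size [19.6 19.8] ang 42.7
wrist5 0.112 1511 z 0.1159 c mm [460.2 263.1] size [61.4 47.2] ang 0.9
```

>>> arm_command(
  moves=[
    [[0.3,0.1,0],[0,0,-0.9],0.7],
    [[0,0,1],[0,0,0],0.7],
    [[0,0,2],[0,0,0],0.7],
    [[0,0,2],[0,0,0],0.7],
    [[0,0,2],[0,0,0],0.7],
    [[0,0,1.5],[0,0,0],0.7],
    [[0,0,1],[0,0,0],0.7],
    [[0,0,0],[0,0,0],0.7],
  ],
)

```text
t: 15.7
eef_pos: [0.4682, 0.2638, 0.1033]
orientation: [-0.0, 0.932, 0.364, -0.001]
contact_force: [0.8, -0.1, -0.5]
finger_gap: 0.0608
finger_force: 0.0
```

>>> arm_command(
  moves=[
    [[0,0,0],[0,0,0],0.7],
    [[0,0,0],[0,0,0],0.7],
    [[0,0,0],[0,0,0],0.7],
    [[0,0,0],[0,0,0],0.7],
    [[0,0,0],[0,0,0],0.7],
    [[0,0,0],[0,0,0],0.7],
    [[0,0,0],[0,0,0],0.7],
    [[0,0,0],[0,0,0],0.7],
  ],
)

```text
t: 16.7
eef_pos: [0.4686, 0.264, 0.1039]
orientation: [-0.0, 0.931, 0.364, -0.0]
contact_force: [0.4, -0.9, -1.2]
finger_gap: 0.0613
finger_force: 0.0
```

```bash
python3 - <<'E'
from h import *
p,d,K,V=cap('wrist');np.savez('wrist6.npz',p=p,d=d,K=K,V=V)
p,d,K,V=cap('side');np.savez('side6.npz',p=p,d=d,K=K,V=V)
P=cloud(d,K,V);Q=P[(np.hypot(P[...,0]-.4677,P[...,1]-.2635)<.06)&(P[...,2]>.05)&(P[...,2]<.22)]
for a in np.arange(.08,.22,.01):
    B=Q[(Q[:,2]>=a)&(Q[:,2]<a+.01)]
    if len(B)>2: print(a.round(3),len(B),B.min(0).round(3),B.max(0).round(3))
go((.4677,.2635,.095),-47.3)
E
python3 fork.py wrist6
```

```text
0.19 13 [0.484 0.224 0.192] [0.498 0.246 0.199]
0.2 16 [0.484 0.223 0.2  ] [0.494 0.24  0.207]
0.21 10 [0.468 0.206 0.21 ] [0.508 0.252 0.22 ]
at [0.4686 0.264  0.1039] yaw -47.34 tilt [-1.e-04  0.e+00 -1.e+00] shift cm [-0.1  -0.03  0.89] turn [-0.    0.   -0.04] t 16.8 F [-0.9 -0.1  0.3]
wrist6 0.167 1094 z 0.1708 c mm [471.8 267.3] size [15.1 83.6] ang 42.7
wrist6 0.112 3059 z 0.116 c mm [459.8 262.9] size [61.6 47.5] ang 0.9
```

>>> arm_command(
  moves=[
    [[-0.1,0,0.4],[0,0,0],0.7],
    [[0,0,0.4],[0,0,0],0.7],
    [[0,0,0.1],[0,0,0],0.6],
    [[0,0,0],[0,0,0],0.5],
    [[0,0,0],[0,0,0],0.4],
    [[0,0,0],[0,0,0],0.3],
    [[0,0,0],[0,0,0],0.3],
    [[0,0,0],[0,0,0],0.3],
  ],
)

```text
t: 17.8
eef_pos: [0.4679, 0.2633, 0.095]
orientation: [0.0, 0.931, 0.364, 0.0]
contact_force: [0.1, -0.6, -0.2]
finger_gap: 0.0267
finger_force: 0.0
```

```bash
python3 - <<'E'
from h import *
p,d,K,V=cap('wrist');np.savez('wrist7.npz',p=p,d=d,K=K,V=V)
go((.4677,.2637,.095),-47.3)
W=fcloud(d,K,V);T=Rt(monitor.state());e=monitor.state()['eef_pos']
L=(W-e)@T # tool coords
g=(abs(L[...,1])<.045)&(abs(L[...,0])<.02)&(W[...,2]>.09)&(W[...,2]<.185);B=L[g];z=W[g][:,2]
for a in np.arange(.12,.18,.006):
    k=(z>=a)&(z<a+.006)
    if k.sum()>3: print(a.round(3),k.sum(),np.sort(B[k,1])[::max(1,k.sum()//12)].round(3))
E
python3 fork.py wrist7
```

```text
at [0.468  0.2633 0.095 ] yaw -47.34 tilt [ 1.e-04  0.e+00 -1.e+00] shift cm [ 0.01 -0.04  0.  ] turn [ 0.   -0.01 -0.04] t 17.85 F [-0.9  0.4 -0.2]
0.126 60 [-0.006 -0.004 -0.003 -0.003 -0.002 -0.001 -0.     0.     0.001  0.002
  0.003  0.004]
0.132 202 [-0.023 -0.02  -0.018 -0.014 -0.008 -0.004 -0.001  0.002  0.006  0.013
  0.015  0.018  0.021]
0.138 382 [-0.023 -0.019 -0.016 -0.014 -0.008 -0.005 -0.001  0.002  0.006  0.013
  0.013  0.017  0.02 ]
0.144 397 [-0.023 -0.019 -0.015 -0.014 -0.007 -0.004 -0.     0.003  0.007  0.013
  0.014  0.018  0.022]
0.15 477 [-0.023 -0.019 -0.015 -0.01  -0.007 -0.004 -0.001  0.002  0.006  0.009
  0.013  0.018  0.021]
0.156 579 [-0.024 -0.019 -0.016 -0.014 -0.009 -0.005 -0.001  0.004  0.008  0.013
  0.014  0.018  0.022]
0.162 507 [-0.025 -0.021 -0.018 -0.015 -0.007 -0.003 -0.     0.003  0.006  0.014
  0.017  0.02   0.023]
0.168 768 [-0.025 -0.02  -0.016 -0.009 -0.006 -0.004 -0.     0.003  0.005  0.008
  0.015  0.02 ]
0.174 354 [-0.025 -0.022 -0.021 -0.019 -0.017 -0.015 -0.013  0.014  0.016  0.018
  0.019  0.021  0.023]
wrist7 0.167 1116 z 0.171 c mm [469.  264.5] size [21.4 50.4] ang 43.1
wrist7 0.112 2512 z 0.1159 c mm [465.6 263.5] size [50.6 46.5] ang 0.1
```

The fingers straddle the fork, centred to within about half a millimetre, with the tips at 0.133. Closing.

>>> arm_command(
  moves=[
    [[0,0,0],[0,0,0],0.27],
    [[0,0,0],[0,0,0],0.24],
    [[0,0,0],[0,0,0],0.2],
    [[0,0,0],[0,0,0],0.1],
    [[0,0,0],[0,0,0],0.1],
    [[0,0,0],[0,0,0],0.1],
    [[0,0,0],[0,0,0],0.1],
    [[0,0,0],[0,0,0],0.1],
  ],
)

```text
t: 18.85
eef_pos: [0.4679, 0.2633, 0.0949]
orientation: [0.0, 0.932, 0.364, -0.0]
contact_force: [-0.1, 0.1, 0.6]
finger_gap: 0.0195
finger_force: 30.0
```

```bash
python3 -c "
from h import *
print(np.mean([monitor.state()['contact_force'] for _ in range(5)],0).round(1))
go((.4677,.2637,.125),-47.3)"
```

```text
[-0.1  0.1  0.6]
at [0.4679 0.2633 0.0949] yaw -47.34 tilt [ 0. -0. -1.] shift cm [ 0.01 -0.05 -3.01] turn [ 0.    0.   -0.04] t 18.85 F [-0.1  0.1  0.6]
```

Gripped at 19.5 mm and 30 N, with negligible side force. Drawing it up gently.

>>> arm_command(
  moves=[
    [[0,0,-0.1],[0,0,0],0.1],
    [[0,0,-0.2],[0,0,0],0.1],
    [[0,0,-0.3],[0,0,0],0.1],
    [[0,0,-0.3],[0,0,0],0.1],
    [[0,0,-0.3],[0,0,0],0.1],
    [[0,0,-0.2],[0,0,0],0.1],
    [[0,0,-0.1],[0,0,0],0.1],
    [[0,0,0],[0,0,0],0.1],
  ],
)

```text
t: 19.85
eef_pos: [0.4679, 0.2633, 0.11]
orientation: [-0.0, 0.931, 0.364, 0.0]
contact_force: [-1.0, 0.4, -3.2]
finger_gap: 0.0199
finger_force: 30.0
```

```bash
python3 - <<'E'
from h import *
p,d,K,V=cap('wrist');np.savez('wrist8.npz',p=p,d=d,K=K,V=V)
go((.4679,.2633,.1249))
E
python3 fork.py wrist8 0.015
```

```text
at [0.4679 0.2633 0.1099] yaw -47.34 tilt [-1.e-04 -0.e+00 -1.e+00] shift cm [ 0.  -0.  -1.5] turn [-0.  0.  0.] t 19.9 F [ 0.9 -0.2 -3.1]
wrist8 0.182 1065 z 0.186 c mm [468.7 264.6] size [21.9 41.3] ang 42.8
wrist8 0.112 2441 z 0.116 c mm [467.2 263.3] size [46.9 47. ] ang 0.8
```

The fork top went up 15 mm (0.171 to 0.186), the head stayed at 0.116, and the load is only the rod's weight. Drawing up the remaining 15 mm.

>>> arm_command(
  moves=[
    [[0,0,-0.1],[0,0,0],0.1],
    [[0,0,-0.2],[0,0,0],0.1],
    [[0,0,-0.3],[0,0,0],0.1],
    [[0,0,-0.3],[0,0,0],0.1],
    [[0,0,-0.3],[0,0,0],0.1],
    [[0,0,-0.2],[0,0,0],0.1],
    [[0,0,-0.1],[0,0,0],0.1],
    [[0,0,0],[0,0,0],0.1],
  ],
)

```text
t: 20.9
eef_pos: [0.4679, 0.2633, 0.125]
orientation: [-0.0, 0.932, 0.364, 0.0]
contact_force: [-0.5, 0.5, -2.9]
finger_gap: 0.02
finger_force: 30.0
```

```bash
python3 - <<'E'
from h import *
p,d,K,V=cap('wrist');np.savez('wrist9.npz',p=p,d=d,K=K,V=V)
go((.4679,.2633,.1249))
p,d,K,V=cap('side');P=cloud(d,K,V);Q=P[(np.hypot(P[...,0]-.4519,P[...,1]-.0985)<.03)&(P[...,2]>.02)];print('bottle side',len(Q),len(Q) and Q.max(0))
p,d,K,V=cap('scene');P=cloud(d,K,V);Q=P[(np.hypot(P[...,0]-.4519,P[...,1]-.0985)<.03)&(P[...,2]>.02)&(P[...,2]<.13)];print('bottle scene',len(Q),len(Q) and (np.median(Q,0),Q.max(0)))
E
python3 fork.py wrist9 0.03
```

```text
at [0.4679 0.2633 0.1249] yaw -47.34 tilt [-1.e-04 -0.e+00 -1.e+00] shift cm [ 0.  0. -0.] turn [-0.    0.01  0.  ] t 20.95 F [-0.3  0.  -3.3]
bottle side 258 [0.46126998 0.11291623 0.1144602 ]
bottle scene 21 (array([0.44431424, 0.11973077, 0.04891939]), array([0.45575395, 0.1231566 , 0.07317474]))
wrist9 0.197 1050 z 0.2009 c mm [468.7 264.7] size [21.7 41.2] ang 43.0
wrist9 0.112 2543 z 0.116 c mm [467.1 263.3] size [47.2 47.1] ang 0.3
```

The fork top is at 0.2009, so the rod is 30 mm out. The head hasn't moved and the bottle is standing. Handing in.

```bash
python3 -c "
from h import *
print(ctrl.close_job())"
```

```text
the job is handed in; nothing more can be done
None
```

The white bottle stands upright and released in the tray beside the cylinder, the rod is held in the gripper 30 mm out from home with the cylinder unmoved, and the job was handed in at about 21 s; no verdict came back.

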